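Move the analysers on by one test place and scan in the new one

TASK

The analyser with the green sticker has finished its test: slide it out of the blue outline into the empty green outline, then slide the waiting analyser from the yellow outline into the blue one, each ending wholly inside its tape. Keep them flat on the bench the whole way, neither lifted nor tipped, because their back covers are off and the pumps lie loose in the open bays, and steer round the filter, mouse, wrench and label roll without shifting them. Then take the barcode scanner, aim its red window at the label of the analyser now in the blue outline from about 10 cm and hold it steady for a second, and lay it back lengthwise on its black mat.

Things in the scene. Friction and masses are not known exactly. Their poses are not given: they have to be found in the camera images.
- unit_done: navy handheld analyser lying on its face, loose, 0.4-0.8 kg, 220 (x) x 80 (y) mm, friction 0.5-0.7; origin at the centre of its underside, z up, +x to its head. Bay block x -110 to 0, 80 wide, 46 high, open pocket on top; waist x 0 to 70, 50 wide, 44 high; head x 70 to 110, 70 wide, 50 high, barcode label on top. FINISHED: green 18 mm round sticker on its waist; starts in the blue outline
- unit_next: navy handheld analyser lying on its face, loose, 0.4-0.8 kg, 220 (x) x 80 (y) mm, friction 0.5-0.7; origin at the centre of its underside, z up, +x to its head. Bay block x -110 to 0, 80 wide, 46 high, open pocket on top; waist x 0 to 70, 50 wide, 44 high; head x 70 to 110, 70 wide, 50 high, barcode label on top. WAITING: no sticker; starts in the yellow outline
- unit_done_waist (a point): grip point of the finished analyser: middle of its waist, 35 mm from its centre towards +x, 28 mm above the bench; pinch across y from above (50 mm wide, upright parallel sides 70 mm long)
- unit_next_waist (a point): grip point of the waiting analyser, likewise
- label (a point): centre of the white barcode label (30 x 44 mm) on top of the head of the waiting analyser, 90 mm from its centre towards +x, 51 mm above the bench, facing up
- unit_done_bay (a point): centre of the floor of the open pocket of the finished analyser, 47.5 mm from the analyser's centre towards -x, 16 mm above the underside; pocket 57 by 56 mm, 30 mm deep
- unit_next_bay (a point): centre of the floor of the open pocket of the waiting analyser, 47.5 mm from the analyser's centre towards -x, 16 mm above the underside; pocket 57 by 56 mm, 30 mm deep
- pump_done: loose round pump, white with a steel boss, 40 mm diameter, 26 mm high, standing in the pocket of the finished analyser; origin at the centre of its underside
- pump_next: loose round pump, white with a steel boss, 40 mm diameter, 26 mm high, standing in the pocket of the waiting analyser; origin at the centre of its underside
- mark_wait: rectangle of yellow tape on the bench, flat (under 1 mm), inner size 252 mm (x) by 110 mm (y), tape 10 mm wide; origin at its centre, x along its length. Waiting place; to one side of the blue one, the left or the right.
- mark_test: rectangle of blue tape on the bench, flat (under 1 mm), inner size 252 mm (x) by 110 mm (y), tape 10 mm wide; origin at its centre, x along its length. Test place; between the other two.
- mark_done: rectangle of green tape on the bench, flat (under 1 mm), inner size 252 mm (x) by 110 mm (y), tape 10 mm wide; origin at its centre, x along its length. Place for finished analysers; empty at the start; on the other side of the blue one.
- scanner: cordless in-line barcode scanner, 170 mm long (x), lying level on tail and nose; dark handle x -60 to 38, 34 wide (y), 24 to 52 above the underside; light grey tail 38 wide; light grey head at +x, 56 wide, up to 60 high, bent 60 degrees downward; origin at the centre of its underside, z up. 0.2 kg. It reads by itself, no key to press
- scanner_grip (a point): grip point on the scanner's handle, above its origin, 38 mm above its underside; pinch across y (34 mm wide) from above
- window (a point): centre of the scanner's red window at the tip of its head, 72 mm ahead (+x) of the scanner's origin and 8 mm above its underside; its z axis is the aiming line, out of the window: 60 degrees below the scanner's +x when the scanner is level
- mat: black rubber mat, fixed, 220 mm (x) by 110 mm (y), 4 mm thick, under the scanner; origin at the centre of its underside
- filter: bystander: loose gas filter, clear cylinder with blue ends and a brass nipple, standing, 44 mm diameter, 70 mm high; origin at the centre of its underside
- mouse: bystander: loose cream computer mouse, 104 mm (x) by 56 mm (y), 31 mm high; origin at the centre of its underside
- roll: bystander: loose white roll of labels lying flat, 58 mm diameter, 30 mm high; origin at the centre of its underside
- wrench: bystander: loose steel open-ended wrench lying flat, 172 mm long (x, from -87 to 85 mm), at most 38 mm wide, 8 mm high; origin on the bench under its shank
There are look-alikes about, which are no part of the job. Several things have the shape of the mat; the one meant has the colours described above.

How it is judged:
On the way, in this order (a step that is already met when the one before it is completed fails the run):
1. the finished analyser lies inside the green outline, let go (x of unit_done in the frame of mark_done between -0.019 and 0.019 m and y of unit_done in the frame of mark_done between -0.018 and 0.018 m and angle between the x axis of unit_done and the x axis of mark_done, either way round below 0.16 rad and height (world z) of unit_done below 0.006 m and angle between unit_done's own z axis and vertical below 0.05 rad and linear speed of unit_done below 0.02 m/s and contact force between the fingers and unit_done below 0.2 N), for 0.2 s.
2. the waiting analyser lies inside the blue outline, let go (x of unit_next in the frame of mark_test between -0.019 and 0.019 m and y of unit_next in the frame of mark_test between -0.018 and 0.018 m and angle between the x axis of unit_next and the x axis of mark_test, either way round below 0.16 rad and height (world z) of unit_next below 0.006 m and angle between unit_next's own z axis and vertical below 0.05 rad and linear speed of unit_next below 0.02 m/s and contact force between the fingers and unit_next below 0.2 N), for 0.2 s.
3. the scanner, in hand, is aimed at the label and held steady: label within 18 mm of the aiming line, 50 to 160 mm from the window, line within 50 degrees of square to the label (x of label in the frame of window between -0.018 and 0.018 m and y of label in the frame of window between -0.018 and 0.018 m and z of label in the frame of window between 0.05 and 0.16 m and angle between the z axis of window and the z axis of unit_next, either way round below 0.87 rad and linear speed of scanner below 0.03 m/s and angular speed of scanner below 0.25 rad/s and contact force between the fingers and scanner above 1 N), for 0.6 s.
At the end, for the whole second after the job is handed in: finished analyser inside the green outline and new one inside the blue (centre within 19 mm along and 18 mm across of the outline's centre, turned under 0.16 rad), both flat and at rest; the scanner lies level on its mat, at rest (centre within 35 mm along and 40 mm across, turned under 0.35 rad) (x of unit_done in the frame of mark_done between -0.019 and 0.019 m and y of unit_done in the frame of mark_done between -0.018 and 0.018 m and angle between the x axis of unit_done and the x axis of mark_done, either way round below 0.16 rad and height (world z) of each of unit_done, unit_next below 0.006 m and angle between each of unit_done, unit_next's own z axis and vertical below 0.05 rad and linear speed of each of unit_done, unit_next, scanner below 0.02 m/s and x of unit_next in the frame of mark_test between -0.019 and 0.019 m and y of unit_next in the frame of mark_test between -0.018 and 0.018 m and angle between the x axis of unit_next and the x axis of mark_test, either way round below 0.16 rad and x of scanner in the frame of mat between -0.035 and 0.035 m and y of scanner in the frame of mat between -0.04 and 0.04 m and angle between the x axis of scanner and the x axis of mat, either way round below 0.35 rad and height (world z) of scanner below 0.009 m and angle between scanner's own z axis and vertical below 0.1 rad); the robot touches nothing.
It fails at once if the finished analyser is lifted more than 8 mm or tipped more than 0.1 rad (height (world z) of unit_done above 0.008 m or angle between unit_done's own z axis and vertical above 0.1 rad).
It fails at once if the waiting analyser is lifted more than 8 mm or tipped more than 0.1 rad (height (world z) of unit_next above 0.008 m or angle between unit_next's own z axis and vertical above 0.1 rad).
It fails at once if a pump comes out of its bay (distance between pump_done and unit_done_bay above 0.022 m or distance between pump_next and unit_next_bay above 0.022 m).
It fails at once if the filter, mouse, wrench or label roll is pushed more than 20 mm from its place (distance of any of filter, mouse, roll, wrench from where it was at the start of the episode above 0.02 m).
It fails at once if the scanner is let go in the air (height (world z) of scanner above 0.035 m and contact force between the fingers and scanner below 0.05 N).
It also fails if it takes over 72 s, if anything falls off the work surface, if the arm or the gripper's body presses on something with over 40 N, if the wrist force passes 120 N, or if a joint passes its speed limit or range.

ROBOT

A 6-joint arm with a two-finger parallel gripper is mounted at the origin on the work surface. World frame = base frame: x ahead of the robot, y to its left, z up, the work surface at z = 0. Lengths are in m, angles in rad, forces in N, time in s.
With the tool pointing down it reaches from about 0.3 to 0.75 m from the base axis. Payload 8.5 kg.
Tool frame: the origin (TCP) lies midway between the tips of the shut fingers; the grasp point (between the pads) lies 19 mm behind it; z points along the fingers, y is the line along which they close (so a half turn about z gives the same grasp; the last joint's range is limited). The gripper opens to 85 mm and grips with 20 to 120 N. Pads are 22 mm wide; open, the fingers measure 114 mm over their backs; the gripper's body (76 mm by 85 mm) begins 54 mm behind the grasp point. The pads swing forward as they close: fully open they stand 13 mm farther back than shut.
Start: joints at [0.931, 0.381, 1.297, -0, 1.464, -0.215], TCP at [0.227, 0.501, 0.209] pointing down, gripper open.
Joint ranges: [-3.11, 3.11], [-0.89, 2.33], [0.22, 2.48], [-1.42, 4.56], [0.17, 2.85], [-2.88, 2.88]. Speed limits (rad/s): [2.39, 2.39, 3.14, 3.14, 3.14, 3.14].

INTERFACE

Orientations are given as [roll, pitch, yaw] about the fixed x, y, z axes, in that order (R = Rz(yaw) Ry(pitch) Rx(roll)).
In Python, from workcell import bot, cams gives the robot as it stands.
- The arm moves only by the shell command python3 -m inch 'ROWS'. ROWS is JSON, a list of rows, each a list of 7 numbers: the shift along the tool's x, y, z as a fraction of full scale, then the turn, a rotation vector about the tool's x, y, z as a fraction of full scale, then the finger opening in mm, from 0 to 85.4. A call has 1 to 12 rows; each row is the pose to reach, as a shift and turn from the pose commanded when the call began, along the tool's axes at that moment; what a row does not reach only later rows make up. Full scale, the value 1, is 0.5 m for a shift and pi/2 rad for a turn. A row lasts 1/8 s, in which the tool goes at most 62.5 mm and 10.7 degrees, less where a joint would pass 70% of its speed; a pose out of reach is approached as far as the arm can. A call with a number of a shift or a turn outside -1 to 1 is refused whole. A call with a gripper value outside its range is refused whole. The fingers move at their own pace and stop on an object; the grip force is fixed at half the most. Time passes only in rows, so rows that repeat a pose let the fingers close. It gives the time, the measured TCP pose, the force, the opening and the grip force at its end, in the units of the state.
- bot.get_obs(): the state, without advancing time (a new reading comes with each control period).
- cams.grab_frame(name): name is "side" or "top" or "wrist"; returns a dict with "pixels" (384x512x3 uint8, red, green, blue), "K" (3x3 intrinsics, pixels), "pose" (4x4, takes a point from camera to world coordinates); the wrist camera has in their place "tool_from_camera" (4x4, takes a point from camera to tool coordinates, whose origin is the TCP and whose axes are the flange's). Camera axes: x right, y up, looking along -z (the intrinsics and any distortion apply to the point x, -y, -z); pixel columns grow to the right and rows downward; lengths in m; the calibration is good to about 2 mm. The wrist camera is an equidistant fisheye: a pixel r from the principal point sees the ray r / f radians off the axis. A picture is of the moment at which its call begins: read the wrist's pose just before it. There is no depth.
- bot.finish_job(): hands the job in; it is judged then, once.
Trained networks look in a picture, given as the dict that the camera call returned (one of the last four; its "shot" number tells which), for a name from the list of things; names that differ only in an ending like _2 or _b are one class to them, and where a whole thing is asked for, a point or a joint stands for the part that bears it (a point fixed in the world has none). Each returns a list of dicts, best first, with "score" (0 to 1); they miss things now and then, are a little off and sometimes report something else, mostly with a low value. They report only what shows in the picture. A call takes as long as a camera call. They do not tell look-alikes from the thing itself.
- cams.look_for(picture, name): "position" ([column, row] in pixels, amid what is visible of it).
- cams.regions_of(picture, name): "region" (384x512 bool, what is visible of it) and "position" ([column, row] in pixels, amid what is visible of it).
The state is a dict: "t": time; "joint_positions": joint angles; "joint_velocities": joint speeds; "tau": joint torques, N m; "eef_pos": TCP position; "orientation": TCP orientation; "wrist_force": force on the tool from outside, world axes, zero at the start; "moment": the same for the moment, N m; "gripper_width": finger opening in m; "gripper_force": force on a finger pad.
Only numpy, scipy, OpenCV 4.12 (cv2) and the standard library are available. Lean on these libraries where they do the work, as an engineer would, in place of code of your own. Each camera call takes 0.05 s, during which the arm holds its last target. There are 200 camera calls.

## Working session

There is one attempt and no reset: what is moved stays moved. The work goes in short steps, Python scripts to look and compute and a shell command to move; the robot and the scene stay as the last step left them, time stands still between calls to the robot, and variables do not carry over. Pictures are saved under pics/ and viewed, at most 10 in all, crops included, and the job is handed in when it is done.

```bash
ls; mkdir -p pics; python3 - <<'E'
from workcell import bot, cams
import cv2,numpy as np
o=bot.get_obs(); print(o)
for n in ("top","side"):
    f=cams.grab_frame(n); print(n,f["K"],f["pose"],[k for k in f])
    cv2.imwrite(f"pics/{n}0.png",cv2.resize(f["pixels"][:,:,::-1],(800,600),interpolation=cv2.INTER_CUBIC))
    for t in ["unit_done","unit_next","mark_wait","mark_test","mark_done","scanner","mat","filter","mouse","roll","wrench","pump_done","label"]:
        print(t,[(np.round(d["position"]).tolist(),round(d["score"],2)) for d in cams.look_for(f,t)][:5])
E
```

```text
pics
{'t': 0.0, 'joint_positions': array([ 9.30712769e-01,  3.81205274e-01,  1.29828487e+00, -1.67563703e-06,
        1.46359063e+00, -2.15282129e-01]), 'joint_velocities': array([-3.18380395e-04, -7.07876610e-04,  1.46636613e-03,  1.22930441e-03,
       -1.13029096e-03, -4.45011904e-05]), 'tau': array([-5.54900216e-04, -4.48452294e+01, -2.31282181e+01, -1.79414296e-04,
        4.70447194e-03,  1.27306592e-05]), 'eef_pos': array([0.22646765, 0.50084677, 0.20859869]), 'orientation': array([-3.14013853e+00, -3.16268366e-04,  2.71679117e+00]), 'wrist_force': array([-0.13014158, -0.15409867,  0.25505463]), 'moment': array([ 0.00919859,  0.00608806, -0.02483093]), 'gripper_force': 0.0, 'gripper_width': 0.08482868793811472}
top [[405.26257629   0.         248.22119216]
 [  0.         405.26257629 185.20573925]
 [  0.           0.           1.        ]] [[-2.73718422e-02  9.85070690e-01 -1.69960340e-01  3.23798531e-01]
 [-9.98888490e-01 -3.34803766e-02 -3.31790314e-02  6.27091973e-04]
 [-3.83740276e-02  1.68863257e-01  9.84892194e-01  1.12873744e+00]
 [ 0.00000000e+00  0.00000000e+00  0.000
[... 921 characters left out ...]
05  0.49512378 -0.63176421 -0.79891906]
 [-0.00107857  0.7865867   0.6174789   0.88925475]
 [ 0.          0.          0.          1.        ]] ['pixels', 'K', 'pose', 'shot']
unit_done [([276.0, 227.0], 0.97)]
unit_next [([211.0, 185.0], 0.75)]
mark_wait [([259.0, 191.0], 0.94)]
mark_test [([275.0, 248.0], 0.61), ([208.0, 206.0], 0.44)]
mark_done []
scanner [([183.0, 143.0], 0.84), ([212.0, 184.0], 0.39)]
mat [([188.0, 154.0], 0.87), ([110.0, 185.0], 0.71)]
filter [([298.0, 181.0], 0.85)]
mouse [([272.0, 285.0], 0.61)]
roll [([242.0, 148.0], 0.48)]
wrench [([381.0, 218.0], 0.63)]
pump_done [([208.0, 186.0], 0.72), ([266.0, 227.0], 0.51)]
label [([212.0, 185.0], 0.65), ([183.0, 146.0], 0.59)]
```

View pics/top0.png

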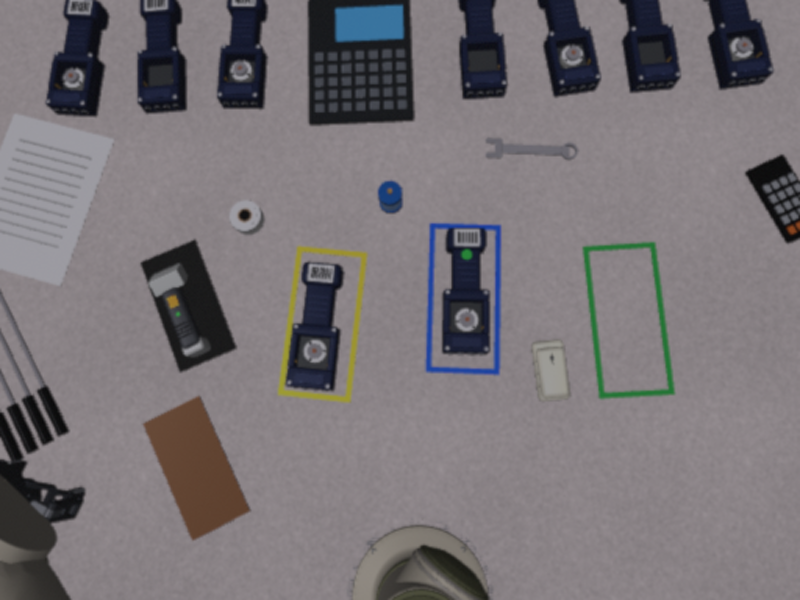

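View pics/side0.png

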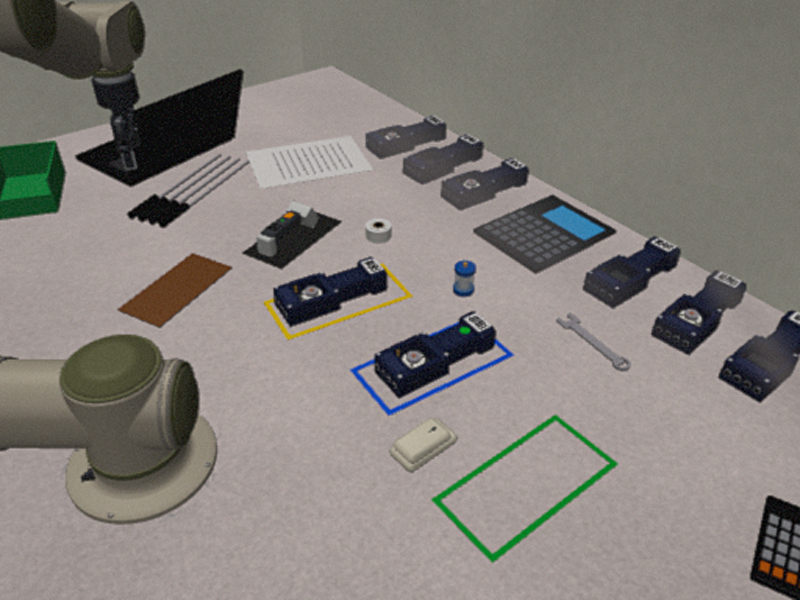

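Top view (800×600 scale): the finished unit with the green sticker (466,255) is in the blue outline, and the waiting unit (315,325) is in the yellow one. The green outline is empty at (628,320), with the mouse at (550,370), wrench (530,150), filter (390,197) and roll (245,215). Mat candidates are the black rectangle under the scanner (188,305) and the brown rectangle (197,467). The black one fits the description.

```bash
cat > h.py <<'E'
from workcell import bot, cams
import numpy as np, cv2
from scipy.optimize import minimize
from scipy.spatial.transform import Rotation as R
UNIT=[(-.11,0,.08,0,.046),(0,.07,.05,0,.044),(.07,.11,.07,0,.05)]
def proj(f,P):
    T=np.linalg.inv(f["pose"]); c=np.asarray(P)@T[:3,:3].T+T[:3,3]
    q=(c*[1,-1,-1])@np.array(f["K"]).T; return q[:,:2]/q[:,2:]
def unproj(f,px,z=0.):
    px=np.atleast_2d(px).astype(float); r=np.c_[px,np.ones(len(px))]@np.linalg.inv(f["K"]).T*[1,-1,-1]
    d=r@f["pose"][:3,:3].T; o=f["pose"][:3,3]; return o+d*((z-o[2])/d[:,2])[:,None]
def boxes(p,B):
    c,s=np.cos(p[2]),np.sin(p[2])
    for x0,x1,w,z0,z1 in B:
        C=np.array([(x,y,z) for x in (x0,x1) for y in (-w/2,w/2) for z in (z0,z1)])
        yield C@np.array([[c,s,0],[-s,c,0],[0,0,1]])+[p[0],p[1],0]
S=8
def sil(f,p,B,sh):
    m=np.zeros((sh[0],sh[1]),np.uint8)
    for C in boxes(p,B):
        h=cv2.convexHull(proj(f,C).astype(np.float32))
        cv2.fillConvexPoly(m,np.round(h*16).astype(np.int32),255,cv2.LINE_AA,4)
    return m/255.
def fit(fm,p0,B):   # fm: list of (frame, mask); pose (x,y,yaw) by silhouette
    def cost(p): return sum(np.abs(sil(f,p,B,m.shape)-m).sum()/m.sum() for f,m in fm)
    best=None
    for k in range(2):
        p0=p0 if best is None else best.x
        best=minimize(cost,p0,method="Nelder-Mead",options=dict(initial_simplex=np.array([p0,p0+np.array([.012,0,0]),p0+np.array([0,.012,0]),p0+np.array([0,0,.12])]),xatol=1e-4,fatol=1e-4))
    return best.x,best.fun
def navy(f,reg=None):
    a=f["pixels"].astype(int); return a
def tape(f,col):
    hsv=cv2.cvtColor(f["pixels"],cv2.COLOR_RGB2HSV)
    lo,hi={"yellow":((20,90,90),(35,255,255)),"blue":((108,150,110),(122,255,255)),"green":((50,100,50),(75,255,255))}[col]
    m=cv2.inRange(hsv,lo,hi); n,l,st,_=cv2.connectedComponentsWithStats(cv2.dilate(m,np.ones((3,3),np.uint8)))
    k=1+np.argmax(np.maximum(st[1:,2],0)*st[1:,3]) 
    ys,xs=np.nonzero((l==k)&(m>0)); W=unproj(f,np.c_[xs,ys])[:,:2]
    def cost(p):
        c,s=np.cos(p[2]),np.sin(p[2]); q=(W-p[:2])@np.array([[c,-s],[s,c]])
        d=np.abs(q)-[.131,.060]; e=np.where((d>0).any(1),np.hypot(*np.maximum(d,0).T),-d.max(1))
        return np.abs(e).mean()*1000
    (cx,cy),(w,h),a=cv2.minAreaRect(W.astype(np.float32))
    a=np.radians(a+(0 if w>h else 90)); a=(a+np.pi/2)%np.pi-np.pi/2
    r=minimize(cost,[cx,cy,a],method="Nelder-Mead",options=dict(xatol=1e-5,fatol=1e-4)); return r.x,r.fun,(w,h)
def rows(xyz,yaw,cmd=None,rpy=None):
    """shift and turn (in row units) from the present pose to tool-down at xyz, closing line at yaw+90"""
    o=bot.get_obs(); R0=R.from_euler("xyz",o["orientation"])
    R1=R.from_euler("xyz",[np.pi,0,yaw]) if rpy is None else R.from_euler("xyz",rpy)
    return np.round(R0.inv().apply(np.array(xyz)-o["eef_pos"])/.5,4), np.round((R0.inv()*R1).as_rotvec()/(np.pi/2),4)
E
python3 - <<'E'
from h import *
fs=[cams.grab_frame("top"),cams.grab_frame("side")]
for n,f in zip(("top","side"),fs):
    for c in ("yellow","blue","green"):
        r=tape(f,c); print(n,c,np.round(r[0],4),"res mm",round(r[1],2),np.round(r[2],3))
g={"unit_done":(.40,-.06,0),"unit_next":(.37,.18,0)}
for u,p0 in g.items():
    ms=[]
    for f in fs:
        r=cams.regions_of(f,u)[0]; ms.append((f,r["region"].astype(float))); print(u,r["score"],r["region"].sum(),r["position"])
    p0=np.r_[unproj(fs[0],[cams.look_for(fs[0],u)[0]["position"]],.025)[0,:2],0]
    for nm,q in (("top",ms[:1]),("side",ms[1:]),("both",ms)): print(nm,*fit(q,p0,UNIT))
for t,z in (("filter",.035),("mouse",.015),("roll",.015),("wrench",.004),("scanner",.04),("mat",.004)):
    for f in fs: print(t,[np.round(unproj(f,[d["position"]],z)[0,:2],3) for d in cams.look_for(f,t)[:2]])
E
```

```text
top yellow [ 0.463   0.1577 -0.1315] res mm 2.55 [0.13  0.272]
top blue [ 0.5013 -0.0964 -0.0626] res mm 1.83 [0.127 0.269]
top green [ 0.4528 -0.3833  0.0268] res mm 1.95 [0.27  0.128]
side yellow [ 0.4646  0.1596 -0.1351] res mm 3.01 [0.133 0.274]
side blue [ 0.5016 -0.0955 -0.0689] res mm 1.93 [0.128 0.269]
side green [ 0.4525 -0.3826  0.0237] res mm 2.15 [0.27  0.129]
unit_done 0.77 2000 [301.5, 189.3]
unit_done 0.88 1938 [276.1, 224.1]
top [ 0.50767328 -0.09870266 -0.05897576] 0.17914117647058822
side [ 0.51131109 -0.09610482  0.01311497] 0.25514882939760014
both [ 0.50782689 -0.09833914 -0.04008301] 0.4515248629069791
unit_next 0.94 1880 [204.8, 211.7]
unit_next 0.88 1582 [214.0, 185.5]
top [ 0.45244227  0.1650473  -0.09936953] 0.28274718397997495
side [ 0.46026307  0.16930318 -0.06668877] 0.2523859101162589
both [ 0.45550475  0.16587618 -0.11196541] 0.545284523901822
filter [array([ 0.498, -0.096]), array([0.688, 0.031])]
filter [array([0.667, 0.018]), array([0.488, 0.416])]
mouse [array([ 0.36 , -0.236]), array([ 0.51 , -0.097])]
mouse [array([ 0.357, -0.252])]
roll [array([0.657, 0.289]), array([0.444, 0.165])]
roll [array([0.663, 0.288])]
wrench [array([ 0.764, -0.244]), array([0.444, 0.159])]
wrench [array([ 0.78 , -0.237]), array([0.474, 0.189])]
scanner [array([0.495, 0.403]), array([ 0.495, -0.101])]
scanner [array([0.492, 0.403])]
mat [array([0.21 , 0.387]), array([0.503, 0.386])]
mat [array([0.498, 0.383]), array([0.205, 0.385])]
```

```bash
cat >> h.py <<'E'
def umask(f,pos,thr=85):
    """dark blob at pixel pos, filled"""
    a=f["pixels"].max(2); hsv=cv2.cvtColor(f["pixels"],cv2.COLOR_RGB2HSV)
    d=((a<thr)).astype(np.uint8)
    d=cv2.morphologyEx(d,cv2.MORPH_CLOSE,np.ones((5,5),np.uint8))
    cs,_=cv2.findContours(d,cv2.RETR_EXTERNAL,cv2.CHAIN_APPROX_NONE)
    c=max(cs,key=lambda c:(cv2.pointPolygonTest(c,tuple(map(float,pos)),True)>-6)*cv2.contourArea(c))
    m=np.zeros_like(d); cv2.drawContours(m,[c],-1,1,-1); return m.astype(float)
def unit(u,names=("top","side"),yaw0=-.1):
    fs=[cams.grab_frame(n) for n in names]; ms=[]; out={}
    for f,n in zip(fs,names):
        d=cams.look_for(f,u)[0]["position"]; m=umask(f,d); ms.append((f,m)); p0=np.r_[unproj(f,[d],.025)[0,:2],yaw0]
        out[n]=fit([(f,m)],p0,UNIT)
    out["both"]=fit(ms,out[names[0]][0],UNIT); return out,ms
E
python3 - <<'E'
from h import *
for u in ("unit_done","unit_next"):
    o,ms=unit(u)
    for k,v in o.items(): print(u,k,np.round(v[0],4),round(v[1],3))
    print([m.sum() for _,m in ms])
    v=[]
    for f,m in ms:
        s=sil(f,o["both"][0],UNIT,m.shape); im=f["pixels"][:,:,::-1].copy()
        for q,c in ((m,(0,0,255)),(s>.5,(0,255,255))):
            cs,_=cv2.findContours((q>.5).astype(np.uint8),cv2.RETR_EXTERNAL,cv2.CHAIN_APPROX_NONE); cv2.drawContours(im,cs,-1,c,1)
        x,y=[int(t.mean()) for t in np.nonzero(m)][::-1]; v.append(cv2.resize(im[y-60:y+60,x-60:x+60],(400,300*400//300),interpolation=cv2.INTER_NEAREST)[50:350])
    globals().setdefault("V",[]).append(np.hstack(v))
cv2.imwrite("pics/fit.png",np.vstack(V))
E
```

```text
unit_done top [ 0.5076 -0.0975 -0.0575] 0.207
unit_done side [ 0.5109 -0.094   0.0022] 0.208
unit_done both [ 0.5085 -0.0974 -0.0503] 0.427
[np.float64(1948.0), np.float64(2016.0)]
unit_next top [ 0.4538  0.1654 -0.1162] 0.2
unit_next side [ 0.4585  0.1722 -0.0927] 0.216
unit_next both [ 0.4551  0.1669 -0.1059] 0.429
[np.float64(2010.0), np.float64(1625.0)]
```

View pics/fit.png

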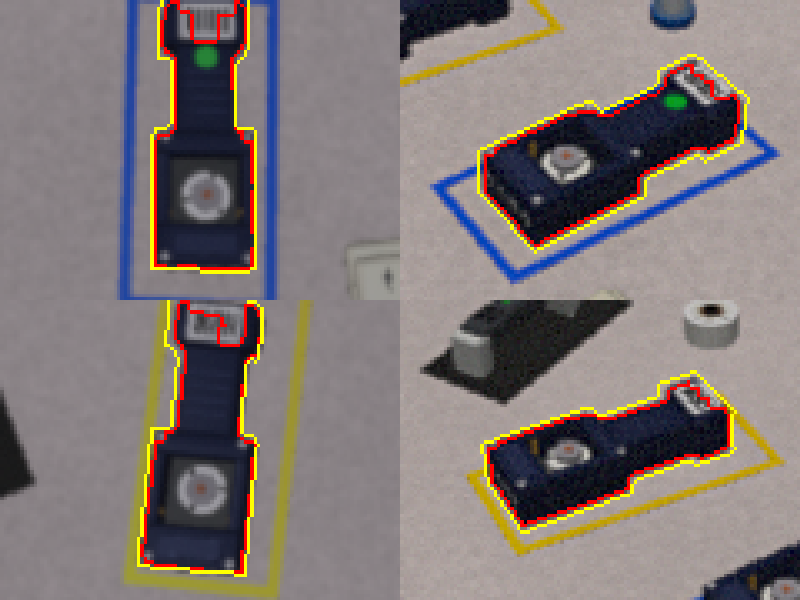

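Both silhouette fits (yellow) follow the units closely: finished unit at (0.508, -0.097), yaw -0.05, and waiting unit at (0.455, 0.166), yaw -0.11. Now to compute the approach.

```bash
python3 - <<'E'
from h import *
y=-.055; print(rows([.508+.035*np.cos(y),-.0972+.035*np.sin(y),.12],y+np.pi))
print(rows([.508+.035*np.cos(y),-.0972+.035*np.sin(y),.008],y+np.pi))
E
```

```text
(array([-1.0711, -0.833 ,  0.1785]), array([-1.000e-04, -0.000e+00, -2.354e-01]))
(array([-1.0711, -0.833 ,  0.4025]), array([-1.000e-04, -0.000e+00, -2.354e-01]))
```

```bash
python3 -m inch '[[-0.95,-0.75,0.1,0,0,-0.2354,85],[-0.95,-0.75,0.1,0,0,-0.2354,85],[-0.95,-0.75,0.1,0,0,-0.2354,85],[-0.95,-0.75,0.1,0,0,-0.2354,85],[-0.95,-0.75,0.1,0,0,-0.2354,85],[-0.95,-0.75,0.1,0,0,-0.2354,85],[-0.95,-0.75,0.1,0,0,-0.2354,85],[-0.95,-0.75,0.1,0,0,-0.2354,85],[-0.95,-0.75,0.1,0,0,-0.2354,85],[-0.95,-0.75,0.1,0,0,-0.2354,85],[-0.95,-0.75,0.1,0,0,-0.2354,85],[-0.95,-0.75,0.1,0,0,-0.2354,85]]'
python3 - <<'E'
from h import *
y=-.055
for z in (.12,.008): print(rows([.508+.035*np.cos(y),-.0972+.035*np.sin(y),z],y+np.pi))
E
```

```text
t: 4.3
eef_pos: [0.5045, -0.036, 0.1591]
orientation: [3.141, -0.001, 3.086]
wrist_force: [-0.0, 0.3, -0.5]
gripper_width: 0.0851
gripper_force: 0.0
(array([-0.0837, -0.1219,  0.0782]), array([ 0.0002, -0.0004, -0.0001]))
(array([-0.0838, -0.122 ,  0.3022]), array([ 0.0002, -0.0004, -0.0001]))
```

```bash
python3 -m inch '[[-0.0838,-0.122,0,0,0,0,85],[-0.0838,-0.122,0.08,0,0,0,85],[-0.0838,-0.122,0.14,0,0,0,85],[-0.0838,-0.122,0.2,0,0,0,85],[-0.0838,-0.122,0.25,0,0,0,85],[-0.0838,-0.122,0.28,0,0,0,85],[-0.0838,-0.122,0.302,0,0,0,85],[-0.0838,-0.122,0.302,0,0,0,85]]'
python3 - <<'E'
from h import *
f=cams.grab_frame("wrist"); cv2.imwrite("pics/w1.png",f["pixels"][:,:,::-1])
E
```

```text
t: 5.3
eef_pos: [0.5433, -0.0992, 0.0081]
orientation: [3.141, -0.0, 3.087]
wrist_force: [0.3, -0.5, 0.0]
gripper_width: 0.0852
gripper_force: 0.0
```

View pics/w1.png

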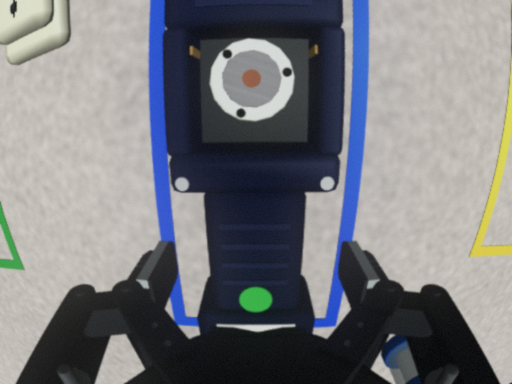

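The fingers straddle the waist (columns 205–305) centred. Closing.

```bash
python3 -m inch '[[0,0,0,0,0,0,60],[0,0,0,0,0,0,45],[0,0,0,0,0,0,45],[0,0,0,0,0,0,45],[0,0,0,0,0,0,45],[0,0,0,0,0,0,45]]'
python3 - <<'E'
from h import *
o,ms=unit("unit_done",yaw0=-.05)
for k,v in o.items(): print(k,np.round(v[0],4),round(v[1],3))
f=ms[0][0]
for t,z in (("mouse",.015),("filter",.035),("wrench",.004)):
  for g in (ms[0][0],ms[1][0]):
    r=cams.regions_of(g,t)
    if r:
        ys,xs=np.nonzero(r[0]["region"]); W=unproj(g,np.c_[xs,ys],z); print(t,round(r[0]["score"],2),W.min(0).round(3)[:2],W.max(0).round(3)[:2])
E
```

```text
t: 6.1
eef_pos: [0.5438, -0.0999, 0.0092]
orientation: [-3.141, 0.001, 3.087]
wrist_force: [-1.9, -0.6, 6.1]
gripper_width: 0.0485
gripper_force: 62.8Traceback (most recent call last):
  File "<stdin>", line 2, in <module>
  File "h.py", line 62, in unit
    d=cams.look_for(f,u)[0]["position"]; m=umask(f,d); ms.append((f,m)); p0=np.r_[unproj(f,[d],.025)[0,:2],yaw0]
      ~~~~~~~~~~~~~~~~~~^^^
IndexError: list index out of range
```

```bash
python3 -m inch '[[-0.03,0,0,0,0,0,45],[-0.06,0,0,0,0,0,45],[-0.09,0.001,0,0,0,0,45],[-0.12,0.002,0,0,0,0,45],[-0.122,-0.02,0,0,0,0,45],[-0.124,-0.06,0,0,0,0,45],[-0.126,-0.1,0,0,0,0,45],[-0.128,-0.14,0,0,0,0,45],[-0.13,-0.18,0,0,0,0,45],[-0.132,-0.22,0,0,0,0,45],[-0.134,-0.26,0,0,0,0,45],[-0.136,-0.3,0,0,0,0,45]]'
```

```text
t: 7.75
eef_pos: [0.6035, -0.2521, 0.0093]
orientation: [3.139, 0.001, 3.086]
wrist_force: [0.1, 8.8, 6.8]
gripper_width: 0.0485
gripper_force: 62.8
```

```bash
python3 -m inch '[[-0.002,-0.05,0,0,0,0,45],[-0.005,-0.1,0,0,0,0,45],[-0.009,-0.15,0,0,0,-0.01,45],[-0.013,-0.2,0,0,0,-0.02,45],[-0.013,-0.245,0,0,0,-0.03,45],[0.01,-0.26,0,0,0,-0.04,45],[0.05,-0.263,0,0,0,-0.05,45],[0.1,-0.266,0,0,0,-0.052,45],[0.15,-0.268,0,0,0,-0.052,45],[0.19,-0.27,0,0,0,-0.052,45],[0.217,-0.27,0,0,0,-0.052,45],[0.217,-0.27,0,0,0,-0.052,45]]'
python3 - <<'E'
from h import *
f=cams.grab_frame("side"); cv2.imwrite("pics/s2.png",cv2.resize(f["pixels"][:,:,::-1],(800,600)))
for n in ("side","top"):
    f=cams.grab_frame(n);r=cams.look_for(f,"unit_done"); print(r); print(tape(f,"green"))
E
```

```text
t: 9.25
eef_pos: [0.4863, -0.3823, 0.0092]
orientation: [-3.141, -0.001, -3.115]
wrist_force: [-4.9, 1.1, 8.6]
gripper_width: 0.0479
gripper_force: 63.2
[{'position': [328.0, 308.3], 'score': 0.98}]
(array([ 0.45252191, -0.38217003,  0.02283314]), np.float64(2.1920013998023364), (0.2702188789844513, 0.1287994533777237))
[{'position': [397.4, 171.4], 'score': 0.75}, {'position': [202.1, 213.7], 'score': 0.36}]
(array([ 0.64001994, -0.36839478, -1.30946102]), np.float64(12.374808814890509), (0.06052468344569206, 0.12636667490005493))
```

View pics/s2.png

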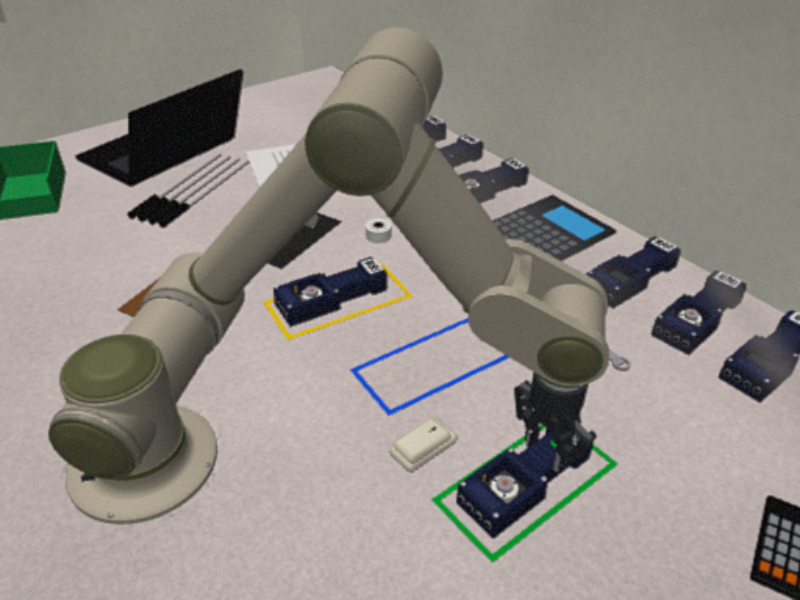

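```bash
python3 -m inch '[[0,0,0,0,0,0,85],[0,0,0,0,0,0,85],[0,0,0,0,0,0,85],[0,0,0,0,0,0,85],[0,0,-0.06,0,0,0,85],[0,0,-0.16,0,0,0,85],[0,0,-0.28,0,0,0,85],[-0.01,0.4,-0.34,0,0,0,85],[-0.024,0.9,-0.34,0,0,0,85],[-0.024,0.9,-0.34,0,0,0,85],[-0.024,0.9,-0.34,0,0,0,85],[-0.024,0.9,-0.34,0,0,0,85]]'
python3 - <<'E'
from h import *
o,ms=unit("unit_done",yaw0=.02)
for k,v in o.items(): print(k,np.round(v[0],4),round(v[1],3))
y=-.11
for z in (.12,.008): print(rows([.455+.035*np.cos(y),.166+.035*np.sin(y),z],y+np.pi))
E
```

```text
t: 11.0
eef_pos: [0.4869, -0.0685, 0.1711]
orientation: [-3.142, 0.0, -3.115]
wrist_force: [1.3, 0.4, -0.5]
gripper_width: 0.0845
gripper_force: 0.0
top [ 0.4512 -0.3821  0.0275] 0.218
side [ 0.4536 -0.3808  0.0742] 0.164
both [ 0.4523 -0.3808  0.0612] 0.388
(array([-0.0183,  0.4634,  0.1019]), array([-0.0003,  0.0003,  0.0884]))
(array([-0.0182,  0.4636,  0.3259]), array([-0.0003,  0.0003,  0.0884]))
```

```bash
python3 -m inch '[[-0.018,0.463,0,0,0,0.088,85],[-0.018,0.463,0,0,0,0.088,85],[-0.018,0.463,0,0,0,0.088,85],[-0.018,0.463,0,0,0,0.088,85],[-0.018,0.463,0.05,0,0,0.088,85],[-0.018,0.463,0.1,0,0,0.088,85],[-0.018,0.463,0.1,0,0,0.088,85],[-0.018,0.463,0.1,0,0,0.088,85]]'
python3 - <<'E'
from h import *
y=-.11
for z in (.12,.008): print(rows([.455+.035*np.cos(y),.166+.035*np.sin(y),z],y+np.pi))
f=cams.grab_frame("wrist"); cv2.imwrite("pics/w2.png",f["pixels"][:,:,::-1])
E
```

```text
t: 12.2
eef_pos: [0.491, 0.1604, 0.1216]
orientation: [3.141, 0.001, 3.029]
wrist_force: [0.0, -0.1, -0.2]
gripper_width: 0.0852
gripper_force: 0.0
(array([0.0027, 0.0032, 0.0032]), array([ 0.0001,  0.0007, -0.0019]))
(array([0.003 , 0.0031, 0.2272]), array([ 0.0001,  0.0007, -0.0019]))
```

View pics/w2.png

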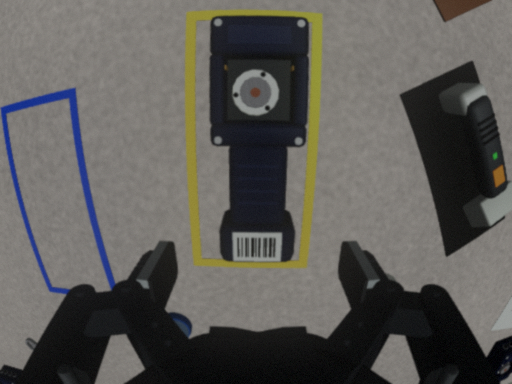

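The waiting unit is upright in the picture and centred at column 258 between the fingers (175–340). Descending and gripping.

```bash
python3 -m inch '[[0.003,0.003,0.06,0,0,0,85],[0.003,0.003,0.12,0,0,0,85],[0.003,0.003,0.17,0,0,0,85],[0.003,0.003,0.21,0,0,0,85],[0.003,0.003,0.227,0,0,0,85],[0.003,0.003,0.227,0,0,0,85],[0.003,0.003,0.227,0,0,0,60],[0.003,0.003,0.227,0,0,0,45],[0.003,0.003,0.227,0,0,0,45],[0.003,0.003,0.227,0,0,0,45],[0.003,0.003,0.227,0,0,0,45],[0.003,0.003,0.227,0,0,0,45]]'
python3 - <<'E'
from h import *
y=-.064
print(rows([.5015+.0355*np.cos(y),-.096+.0355*np.sin(y),.008],y+np.pi))
E
```

```text
t: 13.75
eef_pos: [0.4892, 0.1625, 0.0085]
orientation: [-3.141, 0.002, 3.03]
wrist_force: [-2.3, -2.7, 8.4]
gripper_width: 0.0482
gripper_force: 62.3
(array([-0.1528, -0.5077,  0.0016]), array([-0.0003,  0.0011, -0.0301]))
```

```bash
python3 -m inch '[[-0.012,-0.04,0,0,0,-0.002,45],[-0.027,-0.09,0,0,0,-0.005,45],[-0.042,-0.14,0,0,0,-0.008,45],[-0.057,-0.19,0,0,0,-0.011,45],[-0.072,-0.24,0,0,0,-0.014,45],[-0.087,-0.29,0,0,0,-0.017,45],[-0.102,-0.34,0,0,0,-0.02,45],[-0.117,-0.39,0,0,0,-0.023,45],[-0.132,-0.44,0,0,0,-0.026,45],[-0.145,-0.48,0,0,0,-0.029,45],[-0.153,-0.508,0,0,0,-0.03,45],[-0.153,-0.508,0,0,0,-0.03,45]]'
python3 -m inch '[[0,0,0,0,0,0,45],[0,0,0,0,0,0,85],[0,0,0,0,0,0,85],[0,0,0,0,0,0,85],[0,0,0,0,0,0,85],[0,0,-0.06,0,0,0,85],[0,0,-0.16,0,0,0,85],[0,0,-0.28,0,0,0,85],[0,0.3,-0.34,0,0,0,85],[0,0.6,-0.34,0,0,0,85],[0,0.8,-0.34,0,0,0,85],[0,0.8,-0.34,0,0,0,85]]'
python3 - <<'E'
from h import *
fs=[cams.grab_frame(n) for n in ("top","side")]
for n,f in zip(("top","side"),fs):
    print(n,tape(f,"blue")[0])
    for d in cams.look_for(f,"unit_next")[:2]: 
        p=d["position"]; m=umask(f,p); r=fit([(f,m)],np.r_[unproj(f,[p],.025)[0,:2],-.06],UNIT); print(p,np.round(r[0],4),round(r[1],3))
f=fs[1]; cv2.imwrite("pics/s3.png",cv2.resize(np.vstack([fs[0]["pixels"][60:300,:],f["pixels"][80:320]])[:,:,::-1],(640,600)))
# scanner on mat: black mat quad and scanner axis
for n,f in zip(("top","side"),fs):
    for t in ("scanner","mat"):
        for d in cams.regions_of(f,t)[:2]: print(n,t,np.round(d["position"]),round(d["score"],2),d["region"].sum())
E
```

```text
t: 15.25
eef_pos: [0.5369, -0.0986, 0.0085]
orientation: [-3.141, 0.002, 3.076]
wrist_force: [-2.2, -1.0, 7.3]
gripper_width: 0.0482
gripper_force: 62.6
t: 16.75
eef_pos: [0.5523, 0.1519, 0.1704]
orientation: [-3.142, 0.0, 3.077]
wrist_force: [2.2, -0.6, 0.0]
gripper_width: 0.0848
gripper_force: 0.0
top [ 0.50129002 -0.09642044 -0.06258147]
[299.8, 192.4] [ 0.5035 -0.0951 -0.0806] 0.25
side [ 0.50152929 -0.09551141 -0.06977018]
[279.9, 226.8] [ 0.506  -0.0918 -0.019 ] 0.212
top scanner [119. 198.] 0.68 946
top scanner [406. 206.] 0.68 2225
top mat [116. 278.] 0.81 1128
top mat [119. 189.] 0.65 1656
side scanner [274. 222.] 0.26 2015
side mat [109. 186.] 0.74 1465
side mat [185. 153.] 0.68 636
```

View pics/s3.png

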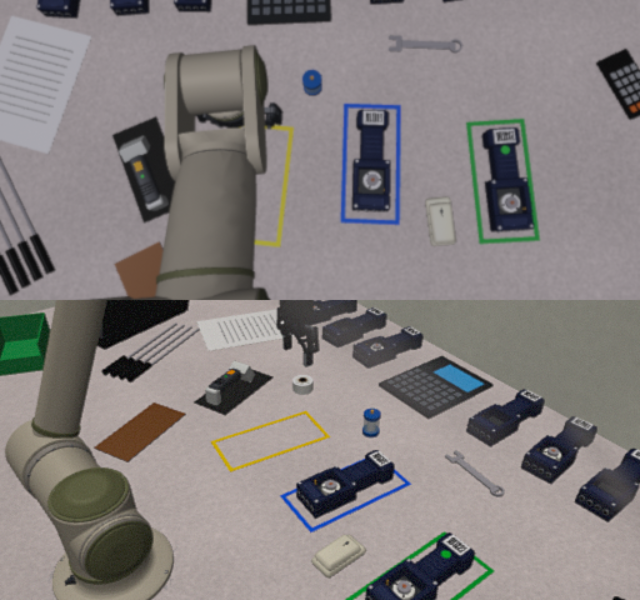

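Both units lie inside their tapes: the waiting one at (0.5035, -0.095) in blue, the finished one in green, and the bystanders are undisturbed. Next I'll look at the scanner and mat with the wrist camera.

```bash
python3 - <<'E'
from h import *
print(rows([.56,.40,.2],.33+np.pi))
E
```

```text
(array([ 0.0186,  0.5028, -0.0599]), array([-1.000e-04, -2.000e-04, -2.524e-01]))
```

```bash
python3 -m inch '[[0.02,0.5,-0.06,0,0,-0.252,85],[0.02,0.5,-0.06,0,0,-0.252,85],[0.02,0.5,-0.06,0,0,-0.252,85],[0.02,0.5,-0.06,0,0,-0.252,85],[0.02,0.5,-0.06,0,0,-0.252,85],[0.02,0.5,-0.06,0,0,-0.252,85],[0.02,0.5,-0.06,0,0,-0.252,85]]'
cat >> h.py <<'E'
def wunproj(f,px,z,o):
    """wrist fisheye pixels to world at height z"""
    K=np.array(f["K"]); d=(np.atleast_2d(px).astype(float)-K[:2,2])/[K[0,0],K[1,1]]; th=np.hypot(*d.T); u=d/np.maximum(th,1e-9)[:,None]
    r=np.c_[np.sin(th)*u[:,0],-np.sin(th)*u[:,1],-np.cos(th)]
    T=f["tool_from_camera"]; Rw=R.from_euler("xyz",o["orientation"]).as_matrix()
    D=r@(Rw@T[:3,:3]).T; c=Rw@T[:3,3]+o["eef_pos"]; return c+D*((z-c[2])/D[:,2])[:,None]
E
python3 - <<'E'
from h import *
o=bot.get_obs(); f=cams.grab_frame("wrist"); print(o["eef_pos"],f["K"],f["tool_from_camera"])
np.savez("w3.npz",px=f["pixels"],K=f["K"],T=f["tool_from_camera"],p=o["eef_pos"],r=o["orientation"])
for t in ("scanner","mat"):
    for d in cams.regions_of(f,t)[:2]:
        ys,xs=np.nonzero(d["region"]); W=wunproj(f,np.c_[xs,ys],.045 if t=="scanner" else .004,o)[:,:2].astype(np.float32); print(t,np.round(d["position"]),round(d["score"],2),len(xs),cv2.minAreaRect(W))
cv2.imwrite("pics/w3.png",cv2.resize(f["pixels"][:,:,::-1],(800,600)))
E
```

```text
t: 18.02
eef_pos: [0.5592, 0.3982, 0.2002]
orientation: [-3.141, -0.0, -2.813]
wrist_force: [-0.3, -0.6, -0.1]
gripper_width: 0.0848
gripper_force: 0.0
[0.55918537 0.39816362 0.2002097 ] [[297.31863964   0.         257.47085001]
 [  0.         297.31863964 187.52141118]
 [  0.           0.           1.        ]] [[-5.70044676e-04  9.50207817e-01  3.11616399e-01  8.00433499e-02]
 [ 9.99999356e-01  2.35957498e-04  1.10981210e-03  9.07437530e-05]
 [ 9.81023908e-04  3.11616831e-01 -9.50207340e-01 -1.64703255e-01]
 [ 0.00000000e+00  0.00000000e+00  0.00000000e+00  1.00000000e+00]]
scanner [284. 114.] 0.94 5454 ((0.48810985684394836, 0.4033049941062927), (0.16097138822078705, 0.057861942797899246), 24.806703567504883)
```

View pics/w3.png

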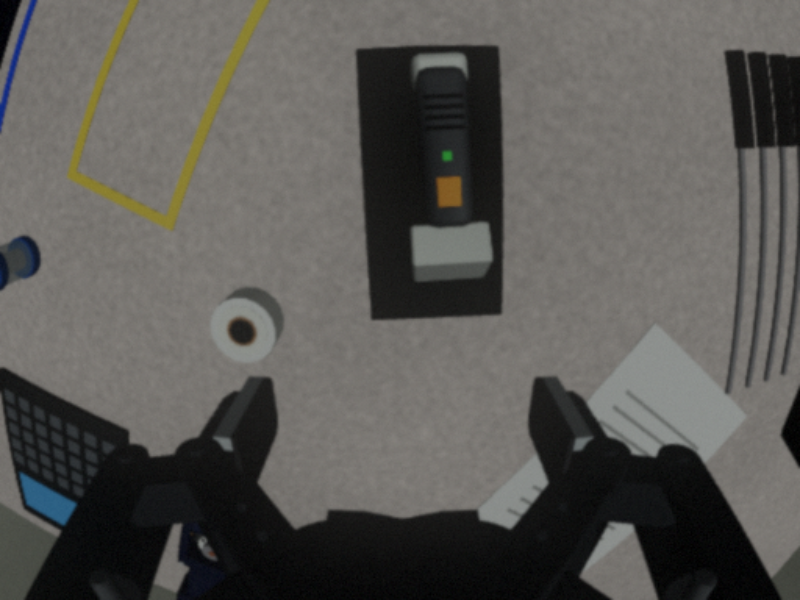

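```bash
python3 - <<'E'
from h import *
d=np.load("w3.npz"); f=dict(K=d["K"],tool_from_camera=d["T"]); o=dict(eef_pos=d["p"],orientation=d["r"])
s=.64
M=wunproj(f,np.array([(357,49),(498,46),(501,314),(372,320)])*s,.004,o)[:,:2]
print(M.round(4), [np.linalg.norm(M[i]-M[i-1]).round(3) for i in range(4)]); a=(M[2]+M[3]-M[0]-M[1]); print("mat",M.mean(0),np.arctan2(a[1],a[0]))
for z in (.045,.056):
  P=wunproj(f,np.array([(441,75),(451,215),(440,55),(452,227),(411,227),(490,224)])*s,z,o)[:,:2]; a=P[1]-P[0]
  print(z,P.round(4).tolist(),"len",np.linalg.norm(a),"yaw",np.arctan2(a[1],a[0]), "headw",np.linalg.norm(P[4]-P[5]))
# compare with the top camera colours: orange key
hsv=cv2.cvtColor(d["px"],cv2.COLOR_RGB2HSV); m=cv2.inRange(hsv,(8,150,120),(25,255,255)); ys,xs=np.nonzero(m); c=np.array([xs.mean(),ys.mean()]); print("orange wrist",c,wunproj(f,c,.056,o))
g=cams.grab_frame("top"); print([np.round(q["position"]) for q in cams.look_for(g,"scanner")])
hsv=cv2.cvtColor(g["pixels"],cv2.COLOR_RGB2HSV)[170:220,90:150]; m=cv2.inRange(hsv,(8,120,100),(25,255,255)); ys,xs=np.nonzero(m)
if len(xs): print("orange top",unproj(g,[xs.mean()+90,ys.mean()+170],.056))
E
```

```text
[[0.4218 0.3146]
 [0.3826 0.4153]
 [0.5862 0.4949]
 [0.6261 0.3938]] [np.float64(0.219), np.float64(0.108), np.float64(0.219), np.float64(0.109)]
mat [0.50419335 0.40466375] 0.3713604100690738
0.045 [[0.4282, 0.3807], [0.5178, 0.4195], [0.415, 0.3755], [0.5256, 0.4231], [0.535, 0.396], [0.5145, 0.4478]] len 0.09759904610715951 yaw 0.40871283171140566 headw 0.055732315286964165
0.056 [[0.4301, 0.3804], [0.5166, 0.4179], [0.4173, 0.3754], [0.5241, 0.4214], [0.5332, 0.3952], [0.5134, 0.4452]] len 0.09424351085943661 yaw 0.40871283171140577 headw 0.053816192580423784
orange wrist [273.12288136 120.29661017] [[0.50479224 0.396435   0.056     ]]
[array([299., 191.]), array([116., 197.])]
orange top [[0.50175345 0.4120173  0.056     ]]
```

The black mat is confirmed: its corners measure 219×109 mm, centre (0.504, 0.405), yaw 0.37. The scanner lies on it with its head toward +x, origin ≈(0.488, 0.4055), yaw 0.41.

```bash
python3 - <<'E'
from h import *
print(rows([.488,.4055,.12],.405+np.pi),rows([.488,.4055,.023],.405+np.pi))
E
```

```text
(array([0.13  , 0.0577, 0.1606]), array([-0.    ,  0.0001, -0.0475])) (array([0.1301, 0.0577, 0.3546]), array([-0.    ,  0.0001, -0.0475]))
```

```bash
python3 -m inch '[[0.13,0.058,0.06,0,0,-0.048,85],[0.13,0.058,0.16,0,0,-0.048,85],[0.13,0.058,0.24,0,0,-0.048,85],[0.13,0.058,0.3,0,0,-0.048,85],[0.13,0.058,0.34,0,0,-0.048,85],[0.13,0.058,0.354,0,0,-0.048,85],[0.13,0.058,0.354,0,0,-0.048,85],[0.13,0.058,0.354,0,0,-0.048,60],[0.13,0.058,0.354,0,0,-0.048,40],[0.13,0.058,0.354,0,0,-0.048,25],[0.13,0.058,0.354,0,0,-0.048,25],[0.13,0.058,0.354,0,0,-0.048,25]]'
python3 -m inch '[[0,0,0,0,0,0,25],[0,0,0,0,0,0,25],[0,0,0,0,0,0,25]]'
python3 - <<'E'
from h import *
import json
o=bot.get_obs(); json.dump([o["eef_pos"].tolist(),o["orientation"].tolist()],open("grip.json","w"))
L=np.array([.593,-.1005])
for psi in (-.065,):
    c=L-.122*np.array([np.cos(psi),np.sin(psi)]); print(c,rows([*c,.149],psi+np.pi),rows([o["eef_pos"][0],o["eef_pos"][1],.149],psi+np.pi))
E
```

```text
t: 19.77
eef_pos: [0.4881, 0.4065, 0.0239]
orientation: [3.141, 0.001, -2.735]
wrist_force: [-0.5, -0.3, 5.5]
gripper_width: 0.0326
gripper_force: 60.1
t: 20.15
eef_pos: [0.4881, 0.4065, 0.0239]
orientation: [3.141, 0.001, -2.735]
wrist_force: [0.2, -0.9, 5.9]
gripper_width: 0.032
gripper_force: 60.1
[ 0.47125763 -0.09257558] (array([ 0.4255, -0.9033, -0.2509]), array([3.000e-04, 8.000e-04, 3.004e-01])) (array([-0.0003,  0.    , -0.2502]), array([3.000e-04, 8.000e-04, 3.004e-01]))
```

```bash
python3 -m inch '[[0,0,-0.05,0,0,0,25],[0,0,-0.12,0,0,0,25],[0,0,-0.2,0,0,0,25],[0.02,-0.05,-0.25,0,0,0.02,25],[0.06,-0.12,-0.25,0,0,0.05,25],[0.1,-0.2,-0.25,0,0,0.08,25],[0.14,-0.28,-0.25,0,0,0.11,25],[0.18,-0.36,-0.25,0,0,0.14,25],[0.22,-0.44,-0.25,0,0,0.17,25],[0.26,-0.52,-0.25,0,0,0.2,25],[0.29,-0.6,-0.25,0,0,0.23,25],[0.32,-0.68,-0.25,0,0,0.25,25]]'
python3 - <<'E'
from h import *
psi=-.065; c=np.array([.593,-.1005])-.122*np.array([np.cos(psi),np.sin(psi)]); print(rows([*c,.149],psi+np.pi))
E
```

```text
t: 21.65
eef_pos: [0.4749, 0.0294, 0.1479]
orientation: [3.141, -0.001, -3.129]
wrist_force: [1.0, 1.0, -1.6]
gripper_width: 0.0322
gripper_force: 60.2
(array([ 0.0103, -0.2439, -0.0023]), array([ 0.0001, -0.0005,  0.0496]))
```

```bash
python3 -m inch '[[0.003,-0.07,0,0,0,0.015,25],[0.006,-0.13,0,0,0,0.03,25],[0.009,-0.18,0,0,0,0.04,25],[0.01,-0.22,0,0,0,0.05,25],[0.01,-0.24,0,0,0,0.05,25],[0.01,-0.244,0,0,0,0.05,25],[0.01,-0.244,0,0,0,0.05,25],[0.01,-0.244,0,0,0,0.05,25],[0.01,-0.244,0,0,0,0.05,25],[0.01,-0.244,0,0,0,0.05,25],[0.01,-0.244,0,0,0,0.05,25],[0.01,-0.244,0,0,0,0.05,25]]'
python3 - <<'E'
from h import *
f=cams.grab_frame("side"); g=cams.grab_frame("wrist")
im=np.hstack([cv2.resize(f["pixels"][130:290,190:390],(400,320)),cv2.resize(g["pixels"],(400,320))])
cv2.imwrite("pics/scan.png",im[:,:,::-1])
E
```

```text
t: 23.15
eef_pos: [0.472, -0.0913, 0.1481]
orientation: [3.142, -0.0, 3.077]
wrist_force: [0.5, -1.1, -1.9]
gripper_width: 0.0321
gripper_force: 60.2
```

View pics/scan.png

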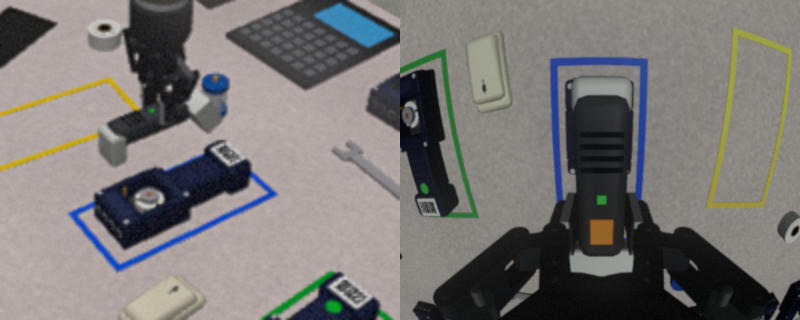

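The scanner is level in the hand with its head (crop 205,112) pointed at the label (228,155). I'll hold longer and check the longitudinal position against the orange key in the top and side views.

```bash
python3 -m inch '[[0,0,0,0,0,0,25],[0,0,0,0,0,0,25],[0,0,0,0,0,0,25],[0,0,0,0,0,0,25],[0,0,0,0,0,0,25],[0,0,0,0,0,0,25]]'
python3 - <<'E'
from h import *
o=bot.get_obs(); fs=cams.grab_frame("side"); ft=cams.grab_frame("top")
psi=o["orientation"][2]-np.pi; u=np.array([np.cos(psi),np.sin(psi)]); c=o["eef_pos"][:2]; z0=o["eef_pos"][2]-.0199
w=np.r_[c+.072*u,z0+.008]; print("window",w,"hits label plane",w[:2]+u*(w[2]-.051)/np.tan(np.pi/3))
for n,f in (("side",fs),("top",ft)):
    print(n,"pred window px",proj(f,[w]).round(1),[(np.round(d["position"]),round(d["score"],2)) for d in cams.look_for(f,"window")[:3]],"label",proj(f,[[.593,-.1005,.051]]).round(1),[(np.round(d["position"]),round(d["score"],2)) for d in cams.look_for(f,"label")[:3]])
    hsv=cv2.cvtColor(f["pixels"],cv2.COLOR_RGB2HSV); p=f["pixels"]
    # white label pixels near the predicted one
    q=proj(f,[[.593,-.1005,.051]])[0].astype(int); s=p[q[1]-14:q[1]+14,q[0]-14:q[0]+14].min(2); ys,xs=np.nonzero(s>170); print("white",(xs.mean()+q[0]-14,ys.mean()+q[1]-14) if len(xs) else None)
E
```

```text
t: 24.0
eef_pos: [0.472, -0.0913, 0.1482]
orientation: [-3.142, 0.0, 3.077]
wrist_force: [0.6, 0.3, -1.9]
gripper_width: 0.0319
gripper_force: 60.2
window [ 0.54387386 -0.09597497  0.13625766] hits label plane [ 0.59299507 -0.09914716]
side pred window px [[290.7 188.1]] [(array([261., 194.]), 0.72)] label [[303.4 206. ]] [(array([275., 224.]), 0.63)]
white (np.float64(302.93650793650795), np.float64(202.88888888888889))
top pred window px [[299.7 164.2]] [] label [[297.8 153.4]] [(array([310., 202.]), 0.61)]
white None
```

```bash
python3 -m inch '[[-0.01,0,0,0,0,0,25],[-0.01,0,0,0,0,0,25],[-0.01,0,0,0,0,0,25],[-0.01,0,0,0,0,0,25],[-0.01,0,0,0,0,0,25],[-0.01,0,0,0,0,0,25],[-0.01,0,0,0,0,0,25],[-0.01,0,0,0,0,0,25],[-0.01,0,0,0,0,0,25],[-0.01,0,0,0,0,0,25]]'
python3 - <<'E'
from h import *
print(rows([.494,.4065,.148],.39+np.pi)); print(rows([.494,.4065,.148-.125],.39+np.pi))
E
```

```text
t: 25.55
eef_pos: [0.477, -0.0917, 0.1481]
orientation: [-3.142, -0.0, 3.077]
wrist_force: [0.2, 0.0, -1.1]
gripper_width: 0.0323
gripper_force: 60.2
(array([3.020e-02, 9.964e-01, 2.000e-04]), array([-0.    , -0.    , -0.2893]))
(array([0.0302, 0.9964, 0.2502]), array([-0.    , -0.    , -0.2893]))
```

```bash
python3 -m inch '[[0,0.06,0,0,0,-0.02,25],[0,0.14,0,0,0,-0.04,25],[0,0.22,0,0,0,-0.06,25],[0.01,0.3,0,0,0,-0.09,25],[0.01,0.38,0,0,0,-0.12,25],[0.015,0.46,0,0,0,-0.14,25],[0.02,0.54,0,0,0,-0.16,25],[0.02,0.62,0,0,0,-0.18,25],[0.025,0.7,0,0,0,-0.2,25],[0.03,0.78,0,0,0,-0.23,25],[0.03,0.86,0,0,0,-0.26,25],[0.03,0.94,0,0,0,-0.28,25]]'
python3 - <<'E'
from h import *
print(rows([.494,.4065,.024],.39+np.pi))
E
```

```text
t: 27.05
eef_pos: [0.4922, 0.3797, 0.148]
orientation: [-3.141, -0.0, -2.765]
wrist_force: [1.1, 0.3, -1.1]
gripper_width: 0.0323
gripper_force: 60.3
(array([-0.023 ,  0.0486,  0.2481]), array([-0.0001, -0.0001, -0.0085]))
```

```bash
python3 -m inch '[[-0.02,0.04,0,0,0,-0.008,25],[-0.02,0.04,0.05,0,0,-0.008,25],[-0.02,0.04,0.12,0,0,-0.008,25],[-0.02,0.04,0.18,0,0,-0.008,25],[-0.02,0.04,0.215,0,0,-0.008,25],[-0.02,0.04,0.235,0,0,-0.008,25],[-0.02,0.04,0.242,0,0,-0.008,25],[-0.02,0.04,0.246,0,0,-0.008,25],[-0.02,0.04,0.248,0,0,-0.008,25],[-0.02,0.04,0.248,0,0,-0.008,25]]'
```

```text
t: 28.3
eef_pos: [0.4944, 0.4007, 0.0245]
orientation: [3.142, 0.001, -2.754]
wrist_force: [0.5, 0.6, -2.9]
gripper_width: 0.0324
gripper_force: 60.3
```

```bash
python3 -m inch '[[0,0,0.002,0,0,0,25],[0,0,0.003,0,0,0,25],[0,0,0.003,0,0,0,25]]'
```

```text
t: 28.68
eef_pos: [0.4946, 0.4007, 0.0239]
orientation: [3.142, 0.001, -2.754]
wrist_force: [-1.6, -0.9, 6.2]
gripper_width: 0.0323
gripper_force: 61.2
```

In contact with the mat, so release and lift.

```bash
python3 -m inch '[[0,0,0,0,0,0,50],[0,0,0,0,0,0,85],[0,0,0,0,0,0,85],[0,0,0,0,0,0,85],[0,0,-0.05,0,0,0,85],[0,0,-0.15,0,0,0,85],[0,0,-0.27,0,0,0,85],[-0.2,0,-0.33,0,0,0,85],[-0.2,0,-0.33,0,0,0,85],[-0.2,0,-0.33,0,0,0,85]]'
python3 - <<'E'
from h import *
fs=[cams.grab_frame(n) for n in ("wrist","side","top")]
for n,u in (("side","unit_done"),("side","unit_next")):
    f=fs[1]; 
    for d in cams.look_for(f,u)[:1]:
        p=d["position"]; r=fit([(f,umask(f,p))],np.r_[unproj(f,[p],.025)[0,:2],0],UNIT); print(u,np.round(r[0],4),round(r[1],2))
cv2.imwrite("pics/end.png",np.hstack([cv2.resize(q["pixels"],(400,300)) for q in fs[:2]])[:,:,::-1])
E
```

```text
t: 29.92
eef_pos: [0.5888, 0.4387, 0.187]
orientation: [3.142, 0.001, -2.755]
wrist_force: [-1.1, -0.1, -0.6]
gripper_width: 0.0849
gripper_force: 0.0
unit_done [ 0.4532 -0.3807  0.0695] 0.16
unit_next [ 0.5056 -0.0913 -0.0261] 0.21
```

View pics/end.png

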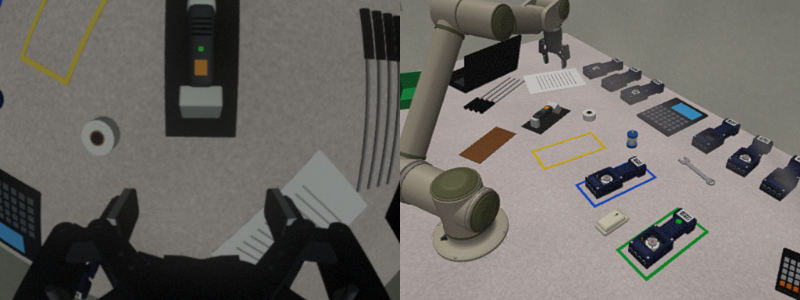

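The scanner lies lengthwise on the black mat (wrist view 200,60). Both units are inside their tapes, the bystanders are in place and the gripper is clear. Handing in.

```bash
python3 -c "
from workcell import bot
print(bot.finish_job())"
```

```text
the job is handed in; nothing more can be done
None
```

The job is handed in (no verdict came back): by the cameras the finished analyser is in the green outline and the waiting one in the blue, the scanner was held about 10 cm from the label for over a second and is back on its black mat, and nothing else appears moved.

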